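# Set the bottle stop of a desktop labeller and hold its guard open

### The job

Set up the bottle labeller for the next bottle size: loosen the ball lever that clamps the bottle stop, slide the stop along its rail until its index nib lines up with the set-up pointer on the rule, and tighten the lever fully again. Then lift the clear guard and hold it open at about 60 degrees so that a colleague can lay a bottle on the rollers: it falls shut if let go, so finish while still holding it, steady, with the gripper's fingers alone. Leave the bottles and the beaker beside the machine alone.

Things in the scene. Friction and masses are not known exactly. Their poses are not given: they have to be found in the camera images.
- labeller: desktop bottle labeller, fixed to the bench, 370 mm deep (x), 350 mm wide (y). Its origin is the centre of its underside on the bench; its +x points to the back of the machine (label roll and guard hinge), +y to the left as seen by the operator at the front, z up. The stop rail runs along its y at x = -140 mm across the front; all other parts below keep these axes. Its two 98 mm tall side plates stand under the guard's ends and reach z = 118 mm
- carriage (a joint): position of the bottle stop's saddle along the rail, m: 0 at the right end, growing to the machine's left (+y), 0 to 0.17. About 8 N of friction when the clamp is loose (a harder sideways pull on the lever drags the loose stop along the rail, too); held fast against about 40 N when clamped
- knob_grip (a point): grip point of the push knob on the stop's saddle: an upright black cylinder, 16 mm in diameter and 36 mm tall, on the saddle's top; the point lies on its axis, 24 mm above the saddle's top and 12 mm below the knob's top. The saddle is an aluminium block 36 mm (x) by 74 mm (y), 34 mm tall, reaching from 16 mm right to 58 mm left of the knob's axis
- index (a point): tip of the stop's index nib, a 2.5 mm wide steel blade on the saddle's front face, in line with the knob's axis (same machine y), 30 mm in front of it
- pointer: set-up pointer clipped on the rule in front of the rail: a 16 mm wide dark clip with an upright steel blade 2.5 mm wide (y) and 42 mm tall; fixed. Its origin is the centre of the clip's underside, with the blade in the same plane; axes as the machine's. The stop is set when the index tip has the same y as this in the machine's axes. It is always to the left (+y) of where the stop starts
- clamp (a joint): angle of the clamp lever about its upright axis, rad: 0 fully tight (against its stop, pointing left and slightly back), 1.0 fully loose (swung anticlockwise as seen from above, towards the operator). The screw begins to bite below about 0.35; the lever stays where it is left; turning it takes 2 to 4 N at the ball, most where it is tight
- clamp_ball (a point): centre of the black ball, 25 mm in diameter, at the end of the clamp lever; the lever's arm, an 8 mm steel rod, slopes down from it to the hub, 65 mm away horizontally and 35 mm lower
- clamp_axis (a point): point on the clamp lever's upright turning axis, level with the ball's centre and 42 mm left (+y) of the knob's axis; rides with the stop. Below it is the lever's hub, 20 mm in diameter, whose top is 29 mm below this point
- guard (a joint): opening angle of the guard, rad: 0 shut (level), 1.05 is 60 degrees, 1.4 its stop; its own weight shuts it from any angle
- guard_hinge (a point): middle of the guard's hinge axis, which runs along the machine's y at the guard's back edge
- guard_handle (a point): middle of the guard's bow handle: a round steel bar 10 mm in diameter and 110 mm long along the machine's y, on two posts, its axis 40 mm above the middle of the 4 mm thick clear panel, of which 33 mm are free under the bar. Shut, it lies 98 mm in front of and 40 mm above the hinge axis and turns about that axis with the guard. The panel, 268 mm wide, ends 17 mm in front of the handle. The guard weighs 0.3 to 0.5 kg: about 2 to 3 N to lift at the handle
- amber_bottle_mid (a point): centre of a brown glass bottle with white cap, 42 mm in diameter and 88 mm tall, standing on the bench left of the machine; leave alone
- beaker_mid (a point): centre (half-way up) of a glass beaker, 68 mm in diameter and 85 mm tall, standing left of the machine; leave alone
- metal_bottle_mid (a point): centre of an aluminium bottle, 60 mm in diameter and 130 mm tall, standing right of the machine; leave alone

How it is judged:
By the outcome, as a careful person would: the job done as asked, in the order asked, and still so for the second after the job is handed in, while the arm keeps its last pose, push and grip.
It also fails if it takes over 64 s, if anything falls off the work surface, if the arm or the gripper's body presses on something with over 40 N, if the wrist force passes 120 N, or if a joint passes its speed limit or range.

### The arm

A 6-joint arm with a two-finger parallel gripper is mounted at the origin on the work surface. World frame = base frame: x ahead of the robot, y to its left, z up, the work surface at z = 0. Lengths are in m, angles in rad, forces in N, time in s.
With the tool pointing down it reaches from about 0.225 to 0.875 m from the base axis. Payload 3.4 kg.
Tool frame: the origin (TCP) lies on the centre line of the jaws, within the pads' length; the fingertips stand 19 mm ahead of it and the grasp point (between the pads) is the TCP; z points along the fingers, y is the line along which they close (so a half turn about z gives the same grasp; the last joint's range is limited). The gripper opens to 85 mm and grips with 20 to 120 N. Pads are 22 mm wide; open, the fingers measure 114 mm over their backs; the gripper's body (76 mm by 85 mm) begins 54 mm behind the grasp point. The pads swing forward as they close: fully open they stand 13 mm farther back than shut.
Start: joints at [1.066, 0.276, 1.505, -0, 1.361, -0.121], TCP at [0.215, 0.533, 0.25] pointing down, gripper open.
Joint ranges: [-2.89, 2.89], [-0.75, 2.08], [0.22, 2.7], [-1.18, 4.32], [0.11, 2.71], [-2.7, 2.7]. Speed limits (rad/s): [2.57, 2.57, 3.14, 3.14, 3.14, 3.14].

### API

Orientations are given as a unit quaternion [x, y, z, w].
In Python, from rig import arm gives the robot as it stands.
- The arm moves only by the tool servo_tool, never from a script. Its argument "series" is a list of rows, each a list of 7 numbers: the turn, a rotation vector about the tool's x, y, z in rad, then the shift along the tool's x, y, z in m, then the finger opening in m, from 0 to 0.0854. A call has 1 to 12 rows; each row is the pose to reach, as a shift and turn from the pose commanded when the call began, along the tool's axes at that moment; what a row does not reach only later rows make up. A row lasts 1/8 s, in which the tool goes at most 62.5 mm and 10.7 degrees, less where a joint would pass 70% of its speed; a pose out of reach is approached as far as the arm can. A call with a gripper value outside its range is refused whole. The fingers move at their own pace and stop on an object; the grip force is fixed at half the most. Time passes only in rows, so rows that repeat a pose let the fingers close. It gives the time, the measured TCP pose, the force, the opening and the grip force at its end, in the units of the state.
- arm.get_obs(): the state, without advancing time (a new reading comes with each control period).
- arm.grab_frame(name): name is "scene" or "top"; returns the picture (480x640x3 uint8, red, green, blue); there is no depth.
- arm.camera_model(name): a dict with "fov_y" (degrees; the focal length in pixels is half the picture's height over the tangent of half this angle, whatever the lens; pixels are square), "cx", "cy" (the principal point, pixels), "cam_to_world" (4x4, takes a point from camera to world coordinates). Camera axes: x right, y up, looking along -z (the intrinsics and any distortion apply to the point x, -y, -z); pixel columns grow to the right and rows downward; lengths in m; the calibration is good to about 2 mm. A picture is of the moment at which its call begins. camera_model takes no time and is no camera call.
- arm.hand_in(): hands the job in; it is judged then, once.
Trained networks look in the newest picture that a camera, given by its name, has taken for a name from the list of things; names that differ only in an ending like _2 or _b are one class to them, and where a whole thing is asked for, a point or a joint stands for the part that bears it (a point fixed in the world has none). Each returns a list of dicts, best first, with "p" (0 to 1); they miss things now and then, are a little off and sometimes report something else, mostly with a low value. They report only what shows in the picture. A call takes as long as a camera call.
- arm.regions_of(thing, camera): "pixels" (480x640 bool, what is visible of it).
- arm.spot_point(thing, camera): "at" ([x, y, z] in m, in world coordinates, good to about 4 mm: a listed point, or the origin of a listed thing).
The state is a dict: "clock": time; "qpos": joint angles; "joint_velocities": joint speeds; "effort": joint torques, N m; "ee_pos": TCP position; "orientation": TCP orientation; "wrist_force": force on the tool from outside, world axes, zero at the start; "ft_torque": the same for the moment, N m; "width": finger opening in m; "grip_force": force on a finger pad.
Only numpy, scipy, OpenCV 4.12 (cv2) and the standard library are available. Lean on these libraries where they do the work, as an engineer would, in place of code of your own. Each camera call takes 0.05 s, during which the arm holds its last target. There are 200 camera calls.

## Working session

There is one attempt and no reset: what is moved stays moved. The work goes in short steps, Python scripts to look and compute and a tool call to move; the robot and the scene stay as the last step left them, time stands still between calls to the robot, and variables do not carry over. Pictures are saved under pics/ and viewed, at most 10 in all, crops included, and the job is handed in when it is done.

Besides the shell and the picture viewer there is one more tool, called after ">>>" by a JSON object that holds its "api" and its "payload". servo_tool: Moves the arm, as the interface text tells. Its arguments: {"type":"object","properties":{"series":{"type":"array","items":{"type":"array","items":{"type":"number"}}}},"required":["series"]}

```bash
ls; mkdir -p pics; python3 - <<'E'
from rig import arm
import cv2,numpy as np
o=arm.get_obs();print(o['clock'],o['ee_pos'],o['orientation'])
for c in('scene','top'):
    cv2.imwrite(f'pics/{c}0.png',arm.grab_frame(c)[...,::-1])
    m=arm.camera_model(c);print({k:(np.round(v,3).tolist() if k=='cam_to_world' else v) for k,v in m.items()})
    for t in ['labeller','knob_grip','index','pointer','clamp_ball','clamp_axis','guard_hinge','guard_handle','amber_bottle_mid','beaker_mid','metal_bottle_mid']:
        r=arm.spot_point(t,c)
        print(c,t,[(np.round(d['at'],3).tolist(),round(d['p'],2)) for d in r[:2]])
print(arm.get_obs()['clock'])
E
```

```text
pics
0.0 [0.21507281 0.53270605 0.24943326] [ 1.90726140e-01  9.81642851e-01 -8.80249290e-04 -2.77188457e-04]
{'fov_y': 47.822450842329516, 'cx': 307.9166985511808, 'cy': 238.468617221203, 'cam_to_world': [[-0.898, -0.344, 0.275, 0.891], [0.44, -0.719, 0.538, 0.55], [0.013, 0.604, 0.797, 0.919], [0.0, 0.0, 0.0, 1.0]]}
scene labeller [([0.64, -0.086, -0.002], 0.85)]
scene knob_grip [([0.493, -0.142, 0.102], 0.71)]
scene index [([0.467, -0.147, 0.064], 0.85)]
scene pointer [([0.462, -0.039, 0.025], 0.48)]
scene clamp_ball [([0.517, -0.045, 0.13], 0.68), ([0.462, -0.038, 0.024], 0.63)]
scene clamp_axis [([0.496, -0.103, 0.131], 0.82), ([0.464, -0.039, 0.026], 0.54)]
scene guard_hinge [([0.693, -0.086, 0.118], 0.65)]
scene guard_handle [([0.591, -0.087, 0.159], 0.89)]
scene amber_bottle_mid [([0.52, 0.169, 0.044], 0.6)]
scene beaker_mid [([0.646, 0.187, 0.041], 0.8), ([0.495, -0.104, 0.128], 0.16)]
scene metal_bottle_mid [([0.632, -0.385, 0.066], 0.85)]
{'fov_y': 54.421470234572816, 'cx': 309.1587486508938, 'cy': 235.00470708433215, 'cam_to_world': [[0.028, 0.996, -0.084, 0.532], [-1.0, 0.029, 0.007, 0.032], [0.01, 0.084, 0.996, 0.99], [0.0, 0.0, 0.0, 1.0]]}
top labeller [([0.64, -0.087, 0.002], 0.77), ([0.517, -0.038, 0.133], 0.53)]
top knob_grip [([0.498, -0.149, 0.096], 0.85), ([0.465, -0.142, 0.064], 0.73)]
top index [([0.465, -0.141, 0.061], 0.58)]
top pointer [([0.52, -0.04, 0.129], 0.73), ([0.464, -0.04, 0.027], 0.43)]
top clamp_ball [([0.518, -0.038, 0.127], 0.6)]
top clamp_axis [([0.499, -0.1, 0.132], 0.89)]
top guard_hinge [([0.69, -0.086, 0.123], 0.89)]
top guard_handle []
top amber_bottle_mid [([0.523, 0.169, 0.043], 0.94)]
top beaker_mid [([0.646, 0.187, 0.04], 0.82)]
top metal_bottle_mid [([0.632, -0.384, 0.068], 0.87)]
1.2
```

View pics/scene0.png

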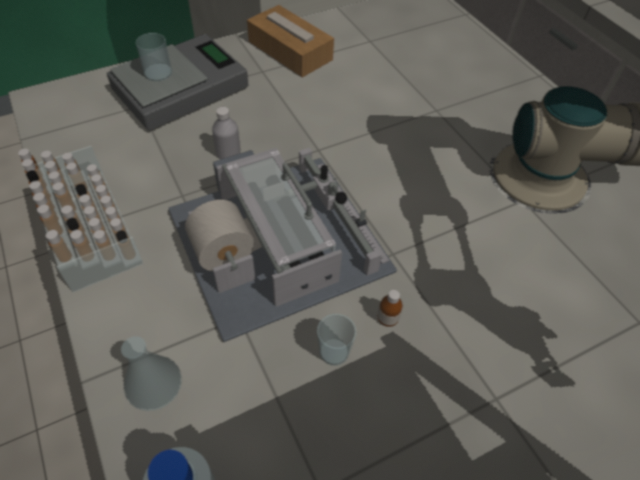

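View pics/top0.png

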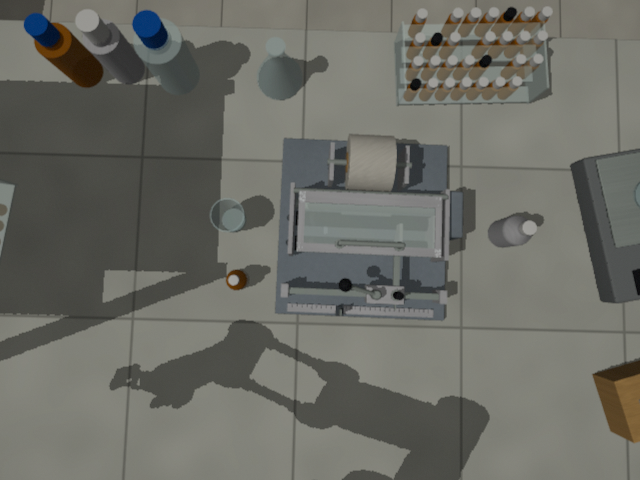

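The scene view shows the rail with the knob at about (323,172), the lever ball at about (341,198) and the guard bow at about (309,212). In the top view the ball is at (345,285), the hub at (377,294), the knob at (398,295), the pointer at (341,309) and the bar from (338,243) to (403,245). The machine's yaw is about 0, and the networks agree with both pictures.

```bash
cat > h.py <<'E'
import numpy as np
from scipy.spatial.transform import Rotation as R
def plan(pts,arm):
    """pts: (x,y,z,angle of tool y in world deg,width) tool down -> rows"""
    o=arm.get_obs();R0=R.from_quat(o['orientation']);p0=np.array(o['ee_pos'])
    for x,y,z,a,w in pts:
        a=np.radians(a);ty=np.array([np.cos(a),np.sin(a),0]);tz=np.array([0,0,-1.]);tx=np.cross(ty,tz)
        T=R.from_matrix(np.c_[tx,ty,tz])
        t=(R0.inv()*T).as_rotvec();s=R0.inv().apply(np.array([x,y,z])-p0)
        print([*np.round(t,3).tolist(),*np.round(s,4).tolist(),w])
E
python3 - <<'E'
from rig import arm
from h import plan
plan([(.517,-.041,.21,-17,.042),(.517,-.041,.132,-17,.042)],arm)
E
```

```text
[0.0, -0.0, 1.484, -0.4947, -0.4195, 0.0403, 0.042]
[0.0, -0.0, 1.484, -0.4947, -0.4195, 0.1183, 0.042]
```

>>> {"api": "servo_tool", "payload": {"series": [[0,0,1.484,-0.4947,-0.4195,0.04,0.042],[0,0,1.484,-0.4947,-0.4195,0.04,0.042],[0,0,1.484,-0.4947,-0.4195,0.04,0.042],[0,0,1.484,-0.4947,-0.4195,0.04,0.042],[0,0,1.484,-0.4947,-0.4195,0.04,0.042],[0,0,1.484,-0.4947,-0.4195,0.04,0.042],[0,0,1.484,-0.4947,-0.4195,0.04,0.042],[0,0,1.484,-0.4947,-0.4195,0.04,0.042],[0,0,1.484,-0.4947,-0.4195,0.04,0.042],[0,0,1.484,-0.4947,-0.4195,0.04,0.042],[0,0,1.484,-0.4947,-0.4195,0.04,0.042],[0,0,1.484,-0.4947,-0.4195,0.04,0.042]]}}

```text
clock: 2.7
ee_pos: [0.5177, -0.0427, 0.2099]
orientation: [0.805, 0.593, -0.0, -0.0]
wrist_force: [-0.7, 1.0, 0.1]
width: 0.0421
grip_force: 0.0
```

>>> {"api": "servo_tool", "payload": {"series": [[0,0,0,0,0,0.04,0.042],[0,0,0,0,0,0.065,0.042],[0,0,0,0,0,0.078,0.042],[0,0,0,0,0,0.078,0.042]]}}

```text
clock: 3.2
ee_pos: [0.5163, -0.0401, 0.132]
orientation: [0.804, 0.595, -0.0, -0.001]
wrist_force: [-0.8, 0.5, 0.9]
width: 0.0419
grip_force: 0.0
```

```bash
python3 - <<'E'
from rig import arm
from h import plan
import numpy as np,cv2
o=arm.get_obs();print(o['ee_pos'],o['wrist_force'])
f=arm.grab_frame('scene')[140:260,260:420,::-1]
cv2.imwrite('pics/s1.png',cv2.resize(f,None,fx=5,fy=5,interpolation=2))
ax=np.array([.498,-.102]);P=[]
for d in [.12,.3,.48,.66,.84,1.0,1.1,1.15]:
    a=np.radians(73)+d;r=.065
    P.append((ax[0]+r*np.cos(a),ax[1]+r*np.sin(a),.132,-17+np.degrees(d),.042))
plan(P,arm)
E
```

```text
[ 0.51631875 -0.04013217  0.13197495] [-0.84974645  0.49763755  0.91764982]
[0.0, -0.0, -0.119, 0.0001, -0.008, 0.0008, 0.042]
[0.0, -0.0, -0.299, -0.0023, -0.0195, 0.0007, 0.042]
[0.0, -0.0, -0.479, -0.0068, -0.0303, 0.0007, 0.042]
[0.001, -0.0, -0.659, -0.0131, -0.0401, 0.0007, 0.042]
[0.001, -0.0, -0.839, -0.021, -0.0487, 0.0007, 0.042]
[0.001, -0.0, -0.999, -0.0293, -0.055, 0.0007, 0.042]
[0.001, -0.0, -1.099, -0.0349, -0.0582, 0.0007, 0.042]
[0.001, 0.0, -1.149, -0.0379, -0.0596, 0.0007, 0.042]
```

>>> {"api": "servo_tool", "payload": {"series": [[0,0,-0.119,0,-0.008,0,0.042],[0,0,-0.299,-0.0023,-0.0195,0,0.042],[0,0,-0.479,-0.0068,-0.0303,0,0.042],[0,0,-0.659,-0.013,-0.04,0,0.042],[0,0,-0.839,-0.021,-0.0487,0,0.042],[0,0,-0.999,-0.0293,-0.055,0,0.042],[0,0,-1.07,-0.0335,-0.0573,0,0.042],[0,0,-1.07,-0.0335,-0.0573,0,0.042]]}}

```text
clock: 4.25
ee_pos: [0.4532, -0.056, 0.1337]
orientation: [0.389, 0.921, 0.001, 0.001]
wrist_force: [0.5, 1.6, 1.0]
width: 0.0421
grip_force: 0.8
```

```bash
python3 - <<'E'
from rig import arm
from h import plan
import numpy as np
o=arm.get_obs();print(o['ee_pos'],o['wrist_force'])
x,y,z=o['ee_pos']
plan([(x,y,.21,44,.042),(.498,-.145,.17,0,.042),(.498,-.145,.102,0,.042)],arm)
for t in['clamp_ball','clamp_axis']:
  for c in('scene','top'):
    arm.grab_frame(c);print(t,c,[(np.round(d['at'],3),round(d['p'],2)) for d in arm.spot_point(t,c)[:2]])
E
```

```text
[ 0.45324027 -0.05602359  0.13367566] [0.52008133 1.64822855 0.9940114 ]
[0.002, 0.002, 0.004, -0.0002, 0.0002, -0.0763, 0.042]
[0.003, 0.001, 0.772, -0.0951, -0.0299, -0.0362, 0.042]
[0.003, 0.001, 0.772, -0.0949, -0.03, 0.0318, 0.042]
clamp_ball scene [(array([ 0.459, -0.052,  0.131]), 0.56), (array([ 0.462, -0.037,  0.023]), 0.34)]
clamp_ball top [(array([0.519, 0.17 , 0.041]), 0.69)]
clamp_axis scene [(array([ 0.496, -0.104,  0.132]), 0.57)]
clamp_axis top [(array([ 0.499, -0.099,  0.127]), 0.53)]
```

>>> {"api": "servo_tool", "payload": {"series": [[0,0,0,0,0,-0.05,0.042],[0,0,0.05,-0.003,-0.003,-0.07,0.042],[0,0,0.23,-0.04,-0.012,-0.06,0.042],[0,0,0.41,-0.08,-0.025,-0.05,0.042],[0,0,0.59,-0.0945,-0.0305,-0.04,0.042],[0,0,0.772,-0.0945,-0.0305,-0.036,0.042],[0,0,0.772,-0.0945,-0.0305,-0.036,0.042],[0,0,0.772,-0.0945,-0.0305,0.005,0.042],[0,0,0.772,-0.0945,-0.0305,0.03,0.042],[0,0,0.772,-0.0945,-0.0305,0.03,0.042]]}}

```text
clock: 5.9
ee_pos: [0.4947, -0.1445, 0.1008]
orientation: [0.706, 0.708, -0.001, -0.002]
wrist_force: [0.7, 0.5, 0.5]
width: 0.0419
grip_force: 0.0
```

>>> {"api": "servo_tool", "payload": {"series": [[0,0,0,0,0,0,0],[0,0,0,0,0,0,0],[0,0,0,0,0,0,0],[0,0,0,0,0,0,0]]}}

```text
clock: 6.4
ee_pos: [0.4981, -0.1456, 0.1038]
orientation: [0.707, 0.708, 0.001, 0.002]
wrist_force: [2.4, 0.2, 5.8]
width: 0.0143
grip_force: 58.9
```

>>> {"api": "servo_tool", "payload": {"series": [[0,0,0,0.01,0,0,0],[0,0,0,0.03,0,0,0],[0,0,0,0.05,0,0,0],[0,0,0,0.07,0,0,0],[0,0,0,0.09,0,0,0],[0,0,0,0.1,0,0,0],[0,0,0,0.103,0,0,0],[0,0,0,0.103,0,0,0]]}}

```text
clock: 7.4
ee_pos: [0.4996, -0.0446, 0.1038]
orientation: [0.706, 0.708, 0.001, 0.004]
wrist_force: [5.9, -5.8, 2.9]
width: 0.0139
grip_force: 58.9
```

>>> {"api": "servo_tool", "payload": {"series": [[0,0,0,0,0,0,0.035],[0,0,0,0,0,0,0.042],[0,0,0,0,0,-0.06,0.042],[0,0,0,-0.06,0,-0.1,0.042],[0,0,0,-0.12,0,-0.1,0.042],[0,0,0,-0.18,0,-0.1,0.042],[0,0,0,-0.18,0,-0.1,0.042]]}}

```text
clock: 8.28
ee_pos: [0.4961, -0.226, 0.2019]
orientation: [0.708, 0.706, -0.001, 0.0]
wrist_force: [0.3, 0.7, 0.6]
width: 0.042
grip_force: 0.0
```

```bash
python3 - <<'E'
from rig import arm
import numpy as np,cv2
o=arm.get_obs();print(o['ee_pos'])
M=arm.camera_model
def proj(c,P):
    m=M(c);q=np.linalg.inv(m['cam_to_world'])@np.r_[P,1];f=240/np.tan(np.radians(m['fov_y']/2))
    return m['cx']+f*q[0]/-q[2],m['cy']-f*q[1]/-q[2]
for c in('top','scene'):
    fr=arm.grab_frame(c)
    for t in['index','pointer','knob_grip','clamp_axis','clamp_ball']:
        print(t,c,[(np.round(d['at'],4),round(d['p'],2)) for d in arm.spot_point(t,c)[:2]])
    u,v=map(int,proj(c,[.466,-.04,.063]));print(c,u,v)
    cr=fr[v-22:v+23,u-30:u+30,::-1]
    cv2.imwrite(f'pics/n_{c}.png',cv2.resize(cr,None,fx=12,fy=12,interpolation=cv2.INTER_CUBIC))
    print('offset',u-30,v-22)
E
```

```text
[ 0.49610122 -0.22604806  0.20194126]
index top [(array([ 0.4676, -0.0416,  0.0683]), 0.6)]
pointer top [(array([ 0.5922, -0.0875,  0.1619]), 0.57), (array([ 0.4663, -0.0377,  0.0263]), 0.53)]
knob_grip top [(array([ 0.4987, -0.0477,  0.0956]), 0.88), (array([ 0.6397, -0.0845,  0.0035]), 0.52)]
clamp_axis top [(array([5.006e-01, 2.000e-04, 1.297e-01]), 0.83)]
clamp_ball top [(array([0.4614, 0.0516, 0.13  ]), 0.52)]
top 340 309
offset 310 287
index scene [(array([ 0.4663, -0.0452,  0.0657]), 0.97)]
pointer scene [(array([ 0.4603, -0.0408,  0.0259]), 0.41)]
knob_grip scene [(array([ 0.4975, -0.0456,  0.1005]), 0.6), (array([ 0.5917, -0.087 ,  0.1613]), 0.58)]
clamp_axis scene [(array([ 0.4996, -0.0033,  0.1269]), 0.79), (array([ 0.4637, -0.0398,  0.0259]), 0.27)]
clamp_ball scene [(array([0.4616, 0.0458, 0.1293]), 0.74), (array([ 0.4977, -0.0033,  0.1282]), 0.6)]
scene 361 212
offset 331 190
```

View pics/n_top.png

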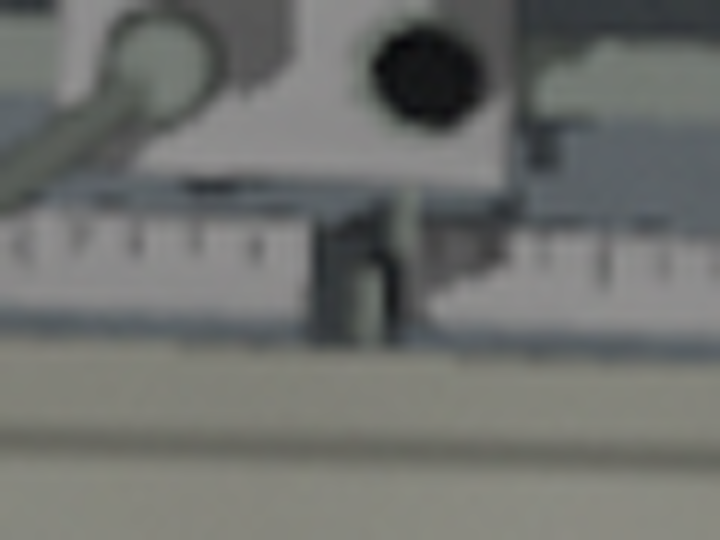

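View pics/n_scene.png

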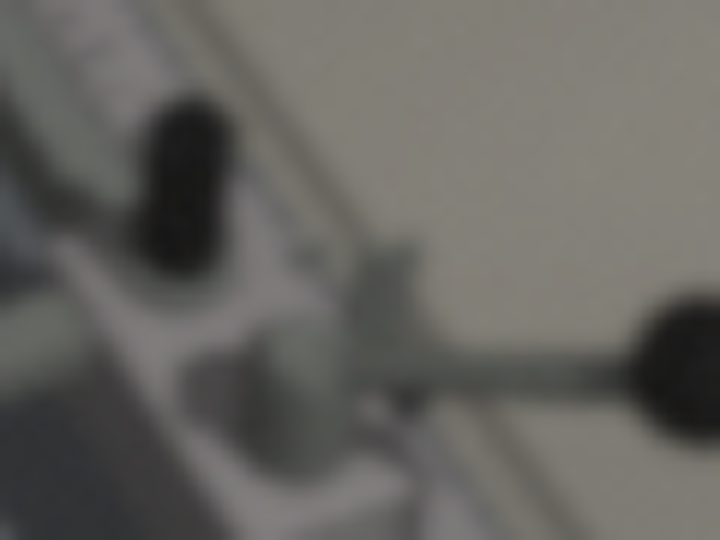

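In the top crop the nib is centred near column 410 and the blade's top near 376. After correcting for perspective the stop still needs about 5 mm to the left, and the networks say about 5 mm as well. I'll regrip and nudge it.

>>> {"api": "servo_tool", "payload": {"series": [[0,0,0,0.06,0,0,0.042],[0,0,0,0.12,0,0,0.042],[0,0,0,0.18,0.001,0,0.042],[0,0,0,0.18,0.002,0.03,0.042],[0,0,0,0.18,0.002,0.075,0.042],[0,0,0,0.18,0.002,0.1,0.042],[0,0,0,0.18,0.002,0.1,0.042],[0,0,0,0.18,0.002,0.1,0],[0,0,0,0.18,0.002,0.1,0],[0,0,0,0.18,0.002,0.1,0],[0,0,0,0.18,0.002,0.1,0]]}}

```text
clock: 10.25
ee_pos: [0.4997, -0.0425, 0.1038]
orientation: [0.707, 0.707, 0.001, 0.001]
wrist_force: [0.7, -0.9, 6.6]
width: 0.0141
grip_force: 59.0
```

>>> {"api": "servo_tool", "payload": {"series": [[0,0,0,0.003,0,0,0],[0,0,0,0.006,0,0,0],[0,0,0,0.006,0,0,0]]}}

```text
clock: 10.62
ee_pos: [0.4997, -0.0386, 0.1038]
orientation: [0.706, 0.708, -0.001, 0.003]
wrist_force: [0.6, -6.6, 5.6]
width: 0.0142
grip_force: 58.9
```

>>> {"api": "servo_tool", "payload": {"series": [[0,0,0,0.0012,0,0,0],[0,0,0,0.0012,0,0,0],[0,0,0,0.0012,0,0,0.035],[0,0,0,0.0012,0,0,0.042],[0,0,0,0,0,-0.06,0.042],[0,0,0,-0.06,0,-0.1,0.042],[0,0,0,-0.12,0,-0.1,0.042],[0,0,0,-0.18,0,-0.1,0.042],[0,0,0,-0.18,0,-0.1,0.042]]}}

```text
clock: 11.75
ee_pos: [0.4987, -0.2201, 0.2022]
orientation: [0.708, 0.706, -0.0, 0.001]
wrist_force: [0.8, 0.3, -0.3]
width: 0.0417
grip_force: 0.0
```

```bash
cat > look.py <<'E'
from rig import arm
import numpy as np,cv2,sys
o=arm.get_obs();print(o['clock'],o['ee_pos'])
M=arm.camera_model
def proj(c,P):
    m=M(c);q=np.linalg.inv(m['cam_to_world'])@np.r_[P,1];f=240/np.tan(np.radians(m['fov_y']/2))
    return m['cx']+f*q[0]/-q[2],m['cy']-f*q[1]/-q[2]
fr=np.mean([arm.grab_frame('top').astype(float) for _ in range(4)],0).clip(0,255).astype(np.uint8)
for t in['index','pointer','knob_grip','clamp_axis','clamp_ball']:
    print(t,[(np.round(d['at'],4),round(d['p'],2)) for d in arm.spot_point(t,'top')[:2]])
# expected columns (in crop, x20) of points at equal y, to compare nib and blade
for P in([.466,-.039,.066],[.466,-.039,.045],[.460,-.039,.067],[.460,-.039,.027]):
    u,v=proj('top',P);print(P,round((u-322+.5)*20),round((v-295+.5)*20))
cr=fr[295:320,322:358,::-1]
cr=cv2.convertScaleAbs(cr,alpha=1.6)
cv2.imwrite(sys.argv[1],cv2.resize(cr,None,fx=20,fy=20,interpolation=cv2.INTER_CUBIC))
E
python3 look.py pics/n2.png
```

```text
11.75 [ 0.49866422 -0.22011689  0.20215584]
index [(array([ 0.4659, -0.0386,  0.0666]), 0.82)]
pointer [(array([ 0.4648, -0.0409,  0.0235]), 0.41)]
knob_grip [(array([ 0.5035, -0.044 ,  0.0987]), 0.83)]
clamp_axis [(array([0.5005, 0.0071, 0.1313]), 0.71)]
clamp_ball [(array([0.4619, 0.0561, 0.1322]), 0.6), (array([0.5   , 0.0059, 0.1301]), 0.58)]
[0.466, -0.039, 0.066] 372 294
[0.466, -0.039, 0.045] 356 278
[0.46, -0.039, 0.067] 371 356
[0.46, -0.039, 0.027] 342 324
```

View pics/n2.png

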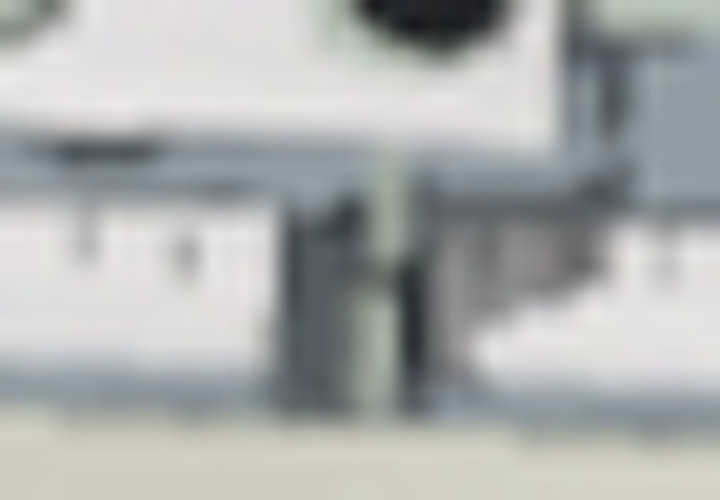

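The nib is centred near column 390 and the blade near 377, so the gap is now about 1 mm. I'll measure it at sub-pixel level.

```bash
python3 - <<'E'
from rig import arm
import numpy as np
fr=np.mean([arm.grab_frame('top').astype(float) for _ in range(6)],0)
d=fr[...,1]-fr[...,2]
print('cols',list(range(336,346)))
for v in range(301,317): print(v,np.round(d[v,336:346],0).astype(int),np.round(fr[v,336:346,1]).astype(int))
E
```

```text
cols [336, 337, 338, 339, 340, 341, 342, 343, 344, 345]
301 [-1  0  0 -1  0  0  0  0  0  0] [123 124 125 125 128 131 132 131 132 134]
302 [-3 -4 -3 -2  0  3  0 -3 -2 -2] [ 98  99  99 101 106 115 112 108 110 112]
303 [-4 -4 -5 -4  0  4  0 -5 -4 -4] [ 98  99  98  98 103 107  95  87  97  97]
304 [-4 -5 -5 -3  1  6  1 -3 -4 -4] [ 94  99  93  82  94 105  82  67  80  79]
305 [-3 -4 -3 -2  3  5  1 -2 -2 -2] [ 78  82  68  48  77 103  78  62  64  64]
306 [-2 -2 -2 -2  3  6  1 -1  0  0] [ 60  57  46  46  77 103  80  64  72  73]
307 [-3 -3 -3 -4  2  4  1 -1 -1  0] [54 57 56 55 78 97 70 61 79 78]
308 [-2 -2 -2 -2  3  4 -1 -1 -1  0] [54 57 56 53 64 70 42 58 86 80]
309 [-2 -2 -2  1  4  2 -2 -1  0 -1] [54 57 58 64 75 67 32 59 87 84]
310 [-2 -3 -1  2  6  4 -2 -1  0  0] [57 57 60 74 97 94 30 58 87 87]
311 [-2 -2 -2  2  6  5 -2 -1  0 -1] [ 60  58  60  74 100 102  32  58  86  99]
312 [-3 -3 -1  2  5  5 -1 -1  0  0] [ 60  57  60  75 101 102  33  58  85 109]
313 [-2 -2 -1  4  6  4 -2 -2 -1 -1] [ 62  57  61  79 102  97  44  58  75  93]
314 [-3 -2 -1  3  5  3 -2 -3 -4 -3] [ 62  57  60  79 101  92  56  69  84  85]
315 [ 0 -1  0  2  4  2  0 -4 -4 -4] [71 69 69 78 97 90 68 78 95 94]
316 [7 6 6 6 6 6 6 5 4 4] [108 109 108 109 114 112 109 109 113 113]
```

About 0.6 mm is left, which is within measuring error, so I'll tighten now.

```bash
python3 - <<'E'
from rig import arm
from h import plan
plan([(.459,.0545,.2,40,.046),(.459,.0545,.132,40,.046)],arm)
E
```

```text
[0.0, -0.0, -0.697, 0.2706, -0.0393, 0.0023, 0.046]
[0.0, -0.0, -0.697, 0.2706, -0.0393, 0.0703, 0.046]
```

>>> {"api": "servo_tool", "payload": {"series": [[0,0,-0.17,0.06,-0.01,0,0.046],[0,0,-0.35,0.12,-0.02,0,0.046],[0,0,-0.52,0.18,-0.03,0,0.046],[0,0,-0.697,0.235,-0.039,0,0.046],[0,0,-0.697,0.2705,-0.039,0,0.046],[0,0,-0.697,0.2705,-0.039,0.01,0.046],[0,0,-0.697,0.2705,-0.039,0.04,0.046],[0,0,-0.697,0.2705,-0.039,0.07,0.046],[0,0,-0.697,0.2705,-0.039,0.07,0.046]]}}

```text
clock: 13.62
ee_pos: [0.4575, 0.0534, 0.1303]
orientation: [0.423, 0.906, -0.001, -0.003]
wrist_force: [0.2, -0.7, 0.8]
width: 0.0461
grip_force: 0.0
```

```bash
python3 - <<'E'
from rig import arm
from h import plan
import numpy as np
o=arm.get_obs();print(o['ee_pos'],o['wrist_force'])
ax=np.array([.499,.0035]);P=[]
for d in [.85,.7,.52,.34,.17,0,-.1,-.16,-.2,-.25]:
    a=np.radians(73)+d;r=.065
    P.append((ax[0]+r*np.cos(a),ax[1]+r*np.sin(a),.132,-17+np.degrees(d),.046))
plan(P,arm)
E
```

```text
[0.4574501  0.05335357 0.13025574] [ 0.15318661 -0.66355232  0.7723098 ]
[-0.005, -0.003, 0.144, -0.0006, 0.0092, -0.0018, 0.046]
[-0.005, -0.003, 0.294, -0.0027, 0.0187, -0.0018, 0.046]
[-0.005, -0.002, 0.474, -0.0071, 0.0295, -0.0019, 0.046]
[-0.006, -0.002, 0.654, -0.0133, 0.0394, -0.002, 0.046]
[-0.006, -0.001, 0.824, -0.0207, 0.0475, -0.002, 0.046]
[-0.006, -0.001, 0.994, -0.0294, 0.0543, -0.0021, 0.046]
[-0.006, -0.001, 1.094, -0.035, 0.0576, -0.0021, 0.046]
[-0.006, -0.001, 1.154, -0.0386, 0.0593, -0.0022, 0.046]
[-0.006, -0.0, 1.194, -0.041, 0.0603, -0.0022, 0.046]
[-0.006, -0.0, 1.244, -0.044, 0.0614, -0.0022, 0.046]
```

>>> {"api": "servo_tool", "payload": {"series": [[0,0,0,0,0,-0.006,0.036],[0,0,0,0,0,-0.006,0.036],[0,0,0.144,-0.0006,0.0092,-0.006,0.036],[0,0,0.294,-0.0027,0.0187,-0.006,0.036],[0,0,0.474,-0.0071,0.0295,-0.006,0.036],[0,0,0.654,-0.0133,0.0394,-0.006,0.036],[0,0,0.824,-0.0207,0.0475,-0.006,0.036],[0,0,0.94,-0.0265,0.0525,-0.006,0.036],[0,0,0.994,-0.0294,0.0543,-0.006,0.036],[0,0,0.994,-0.0294,0.0543,-0.006,0.036]]}}

```text
clock: 14.88
ee_pos: [0.5199, 0.0664, 0.1391]
orientation: [0.803, 0.595, 0.0, 0.0]
wrist_force: [-1.3, 0.7, 0.9]
width: 0.0357
grip_force: 0.6
```

>>> {"api": "servo_tool", "payload": {"series": [[0,0,0,0,0.002,0,0.036],[0,0,0,0,0.004,0,0.036],[0,0,0,0,0.006,0,0.036],[0,0,0,0,0.006,0,0.036]]}}

```text
clock: 15.38
ee_pos: [0.5251, 0.0653, 0.1382]
orientation: [0.804, 0.595, -0.0, -0.001]
wrist_force: [-4.1, 3.5, 3.1]
width: 0.036
grip_force: 2.1
```

>>> {"api": "servo_tool", "payload": {"series": [[0,0,0,0,0.002,0,0.036],[0,0,0,0,0.004,0,0.036],[0,0,0,0,0.004,0,0.036]]}}

```text
clock: 15.75
ee_pos: [0.5257, 0.0652, 0.1379]
orientation: [0.804, 0.595, -0.002, -0.004]
wrist_force: [-8.8, 5.3, 7.4]
width: 0.0359
grip_force: 5.3
```

The lever is on its stop: the force rises and it no longer moves. I'll back off, rise, go above the guard handle and check.

>>> {"api": "servo_tool", "payload": {"series": [[0,0,0,0,-0.009,0,0.036],[0,0,0,0,-0.009,0,0.036],[0,0,0,0,-0.009,-0.05,0.042],[0,0,0,0,-0.009,-0.1,0.042],[0,0,0,0,-0.009,-0.1,0.042]]}}

```text
clock: 16.38
ee_pos: [0.5246, 0.0657, 0.2428]
orientation: [0.804, 0.595, 0.005, 0.004]
wrist_force: [0.5, 0.2, -0.0]
width: 0.0422
grip_force: 0.0
```

```bash
python3 - <<'E'
from rig import arm
from h import plan
plan([(.591,-.087,.24,0,.042),(.591,-.087,.161,0,.042)],arm)
E
```

```text
[0.012, -0.001, -0.296, -0.1268, 0.108, 0.0038, 0.042]
[0.012, -0.001, -0.296, -0.127, 0.1071, 0.0828, 0.042]
```

>>> {"api": "servo_tool", "payload": {"series": [[0,0,-0.15,-0.04,0.035,0,0.042],[0,0,-0.296,-0.08,0.07,0,0.042],[0,0,-0.296,-0.12,0.1,0,0.042],[0,0,-0.296,-0.127,0.108,0.003,0.042],[0,0,-0.296,-0.127,0.108,0.003,0.042]]}}

```text
clock: 17.0
ee_pos: [0.5868, -0.0871, 0.2337]
orientation: [0.708, 0.707, -0.0, -0.001]
wrist_force: [0.4, 0.3, 0.4]
width: 0.042
grip_force: 0.0
```

```bash
python3 look.py pics/n3.png; python3 - <<'E'
from rig import arm
from h import plan
import numpy as np
fr=np.mean([arm.grab_frame('top').astype(float) for _ in range(6)],0)
for v in range(303,316): print(v,np.round(fr[v,336:346,1]).astype(int))
arm.grab_frame('scene')
for t in['index','guard_handle','guard_hinge','clamp_ball','clamp_axis']:
    print(t,[(np.round(d['at'],4),round(d['p'],2)) for d in arm.spot_point(t,'scene')[:2]])
plan([(.591,-.087,.161,0,.042)],arm)
E
```

```text
17.0 [ 0.58683896 -0.08711846  0.23371541]
index [(array([ 0.4652, -0.0354,  0.0635]), 0.85)]
pointer [(array([ 0.4643, -0.0414,  0.0232]), 0.39)]
knob_grip [(array([ 0.4972, -0.0448,  0.094 ]), 0.76)]
clamp_axis [(array([0.5013, 0.0055, 0.1298]), 0.86)]
clamp_ball [(array([0.5199, 0.0669, 0.1295]), 0.86)]
[0.466, -0.039, 0.066] 372 294
[0.466, -0.039, 0.045] 356 278
[0.46, -0.039, 0.067] 371 356
[0.46, -0.039, 0.027] 342 324
303 [ 99  99  98  99 103 108  96  88  98  97]
304 [ 94 100  94  82  94 105  82  67  81  80]
305 [ 78  82  68  48  78 104  79  61  64  64]
306 [ 61  56  47  46  78 104  80  64  73  74]
307 [54 57 56 56 79 98 70 61 80 78]
308 [55 57 55 53 65 70 42 59 87 81]
309 [54 58 58 65 75 67 32 59 87 85]
310 [57 58 62 75 97 94 33 59 87 87]
311 [ 60  58  60  75 101 102  33  60  87 100]
312 [ 61  57  61  76 101 102  33  58  86 110]
313 [ 62  57  62  78 102  98  45  59  76  94]
314 [ 64  57  60  80 102  93  56  70  84  86]
315 [72 69 69 77 97 91 68 78 95 95]
index [(array([ 0.4679, -0.0393,  0.0641]), 0.67)]
guard_handle [(array([ 0.5905, -0.0854,  0.1579]), 0.91), (array([ 0.4973, -0.0419,  0.1007]), 0.46)]
guard_hinge [(array([ 0.6923, -0.0895,  0.1177]), 0.9), (array([0.5183, 0.1678, 0.0449]), 0.41)]
clamp_ball [(array([0.5192, 0.0624, 0.1316]), 0.71)]
clamp_axis [(array([ 4.978e-01, -1.000e-04,  1.286e-01]), 0.69)]
[0.0, -0.0, -0.0, -0.0003, 0.004, 0.0743, 0.042]
```

View pics/n3.png

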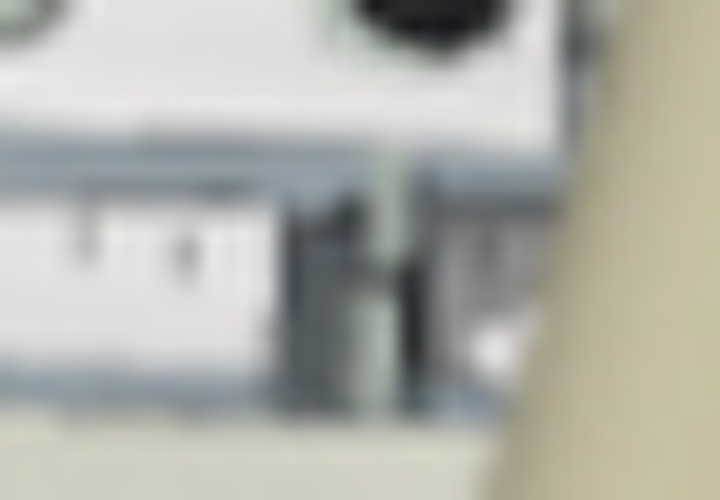

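The nib and blade profiles haven't changed, so the stop held during tightening (nib at column 390, blade at 377). Next is the guard.

>>> {"api": "servo_tool", "payload": {"series": [[0,0,0,0,0.004,0.02,0.042],[0,0,0,0,0.004,0.05,0.042],[0,0,0,0,0.004,0.073,0.042],[0,0,0,0,0.004,0.073,0.042],[0,0,0,0,0.004,0.073,0],[0,0,0,0,0.004,0.073,0],[0,0,0,0,0.004,0.073,0],[0,0,0,0,0.004,0.073,0]]}}

```text
clock: 19.05
ee_pos: [0.5911, -0.0869, 0.1637]
orientation: [0.707, 0.707, 0.0, 0.001]
wrist_force: [-2.7, -0.8, 5.5]
width: 0.008
grip_force: 58.8
```

```bash
python3 - <<'E'
from rig import arm
from h import plan
import numpy as np
o=arm.get_obs();print(o['ee_pos'],o['wrist_force'])
p=np.array(o['ee_pos']);h=p+[.098,0,-.040];h[2]=.119;print(h)
P=[];off=p[2]-(h[2]+.04)
for d in [4,10,17,24,31,38,45,52,57,60]:
    a=np.radians(d)+np.arctan2(.04,.098);r=np.hypot(.04,.098)
    P.append((h[0]-r*np.cos(a),p[1],h[2]+r*np.sin(a)+off,0,0))
plan(P,arm)
E
```

```text
[ 0.59112976 -0.08690202  0.16373387] [-2.68561207 -0.842348    5.5252463 ]
[ 0.68912976 -0.08690202  0.119     ]
[0.001, 0.001, -0.0, -0.0, 0.003, -0.0067, 0]
[0.001, 0.001, -0.0, -0.0, 0.0085, -0.0164, 0]
[0.001, 0.001, -0.0, -0.0, 0.016, -0.0269, 0]
[0.001, 0.001, -0.0, -0.0, 0.0248, -0.0364, 0]
[0.001, 0.001, -0.0, -0.0, 0.0347, -0.0447, 0]
[0.001, 0.001, -0.0, -0.0, 0.0455, -0.0518, 0]
[0.001, 0.001, -0.0, -0.0, 0.0571, -0.0575, 0]
[0.001, 0.001, -0.0, -0.0, 0.0693, -0.0618, 0]
[0.001, 0.001, -0.0, -0.0, 0.0783, -0.0639, 0]
[0.001, 0.001, -0.0, -0.0, 0.0837, -0.0648, 0]
```

>>> {"api": "servo_tool", "payload": {"series": [[0,0,0,0,0.003,-0.0067,0],[0,0,0,0,0.0055,-0.0115,0],[0,0,0,0,0.0085,-0.0164,0],[0,0,0,0,0.012,-0.022,0],[0,0,0,0,0.016,-0.0269,0],[0,0,0,0,0.0248,-0.0364,0],[0,0,0,0,0.0347,-0.0447,0],[0,0,0,0,0.0347,-0.0447,0]]}}

```text
clock: 20.05
ee_pos: [0.6233, -0.0873, 0.2086]
orientation: [0.707, 0.707, -0.003, -0.001]
wrist_force: [-10.3, -2.7, 5.2]
width: 0.0078
grip_force: 59.0
```

>>> {"api": "servo_tool", "payload": {"series": [[0,0,0,0,0.006,-0.004,0],[0,0,0,0,0.011,-0.0072,0],[0,0,0,0,0.017,-0.0104,0],[0,0,0,0,0.0225,-0.013,0],[0,0,0,0,0.0285,-0.015,0],[0,0,0,0,0.0346,-0.0172,0],[0,0,0,0,0.0436,-0.0193,0],[0,0,0,0,0.049,-0.02,0],[0,0,0,0,0.049,-0.02,0],[0,0,0,0,0.049,-0.02,0]]}}

```text
clock: 21.3
ee_pos: [0.6754, -0.0881, 0.2306]
orientation: [0.707, 0.707, 0.0, 0.002]
wrist_force: [-4.5, -4.4, 8.5]
width: 0.0076
grip_force: 62.4
```

```bash
python3 - <<'E'
from rig import arm
import cv2,numpy as np
o=arm.get_obs();print(o['ee_pos'],o['wrist_force'])
ims=[]
for c in('scene','top'):
    f=arm.grab_frame(c)
    for t in['guard_handle','guard_hinge','index','pointer']:
        print(c,t,[(np.round(d['at'],4),round(d['p'],2)) for d in arm.spot_point(t,c)[:2]])
    ims.append(cv2.resize((f[80:330,160:410] if c=='scene' else f[110:360,230:480])[...,::-1],(400,400)))
cv2.imwrite('pics/g.png',np.hstack(ims))
E
```

```text
[ 0.6754019  -0.08811452  0.23059733] [-4.45498572 -4.44204705  8.48198325]
scene guard_handle [(array([ 0.6752, -0.0887,  0.2263]), 0.62)]
scene guard_hinge [(array([ 0.6917, -0.0886,  0.1193]), 0.63)]
scene index [(array([ 0.468 , -0.0403,  0.0653]), 0.9)]
scene pointer [(array([ 0.4611, -0.0423,  0.0254]), 0.38)]
top guard_handle []
top guard_hinge [(array([ 0.6905, -0.0834,  0.1248]), 0.73)]
top index [(array([ 0.4657, -0.0388,  0.0642]), 0.95), (array([ 0.6388, -0.0848,  0.0029]), 0.55)]
top pointer []
```

View pics/g.png

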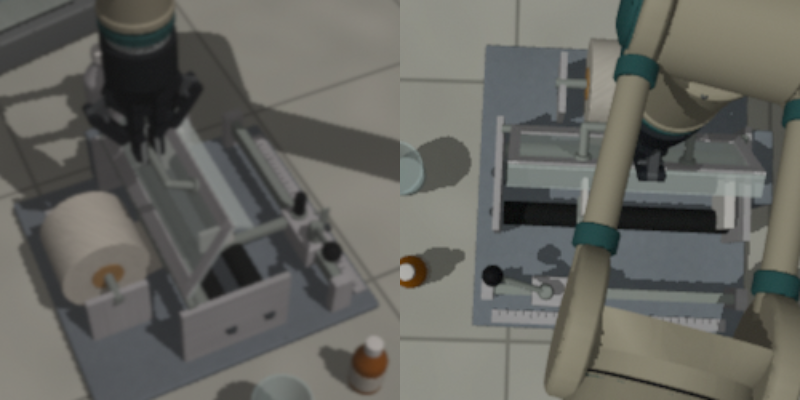

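The guard stands open at about 59°, held by the fingers at crop position (150,150). The gripper body is clear, and the stop, lever and bottles are unchanged. I'll let it settle and hand in.

>>> {"api": "servo_tool", "payload": {"series": [[0,0,0,0,0,0,0],[0,0,0,0,0,0,0],[0,0,0,0,0,0,0],[0,0,0,0,0,0,0]]}}

```text
clock: 22.3
ee_pos: [0.6753, -0.0881, 0.2306]
orientation: [0.707, 0.707, 0.0, 0.002]
wrist_force: [-5.2, -3.5, 8.6]
width: 0.0076
grip_force: 62.3
```

```bash
python3 - <<'E'
from rig import arm
o=arm.get_obs();print(o['ee_pos'],o['wrist_force'],o['grip_force'])
print(arm.hand_in())
E
```

```text
[ 0.67532175 -0.08812293  0.2305937 ] [-5.19634508 -3.52300351  8.63056667] 62.34932899475098
the job is handed in; nothing more can be done
None
```

I handed the job in at 22.3 s: the stop's nib is within about 1 mm of the pointer (by camera), the lever is tight against its stop, the fingers hold the guard steady at about 59°, and I left the bottles and beaker alone; no verdict came back.

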